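# Pin an insulator's tongue into the yoke of the bench pull tester

## Task

Couple the insulator in the bench pull tester to its load-cell yoke: take the red-headed clevis pin from the pin block and bring it down through the upper ear, the eye of the insulator's tongue and the lower ear until its collar sits fully home on the upper ear. The tongue is trapped between the ears with its eye still short of the bore, so ease the carriage towards the yoke by its black handle; the insulator may sit several millimetres more or less deep in the chuck, so find the eye by feel, and never let the pin bear on the tongue with more than 20 N or on the yoke with more than 30 N. Leave the black pin, multimeter, capacitor and screwdriver where they are.

Things in the scene. Friction and masses are not known exactly. Their poses are not given: they have to be found in the camera images.
- yoke_bore (a point): Centre of the mouth of the upright pin bore, on the flat top of the steel yoke's upper ear, 90 mm above the bench. The bore, 14 mm wide, goes through both ears. Downwards from here: upper ear 18 mm thick; a gap of 14 mm that holds the tongue; lower ear 14 mm thick; 18 mm of free space. y axis: along the tester, the way the carriage must be moved; z up.
- yoke: The steel yoke, two ears of 42 mm width with round noses, one above the other, fixed at the left end of the low grey tester (base 110 x 404 mm). Origin at bench level below yoke_bore; same axes. A sprung brass ball in the lower ear, 39 mm below yoke_bore, bears on the pin: pushing the pin past it takes 4 to 12 N, more than its weight.
- carriage_grip (a point): Centre of the carriage's upright black round handle, 18 mm wide, 44 mm tall, its top 142 mm above the bench. Same axes as yoke_bore. It starts 208 to 210 mm before yoke_bore (along y) and can go to 180 mm. Nominally the eye is under the bore at 190 mm, but insulators sit more or less deep in the chuck: it may be anywhere from 183 to 197 mm. A pin in bore and eye blocks it.
- carriage: Blue carriage, 104 x 50 mm, on two guide rods; stays where it is left, sliding it takes about 9 N. Its chuck holds the brick-red ribbed insulator with its steel tongue: 10 mm thick, 26 mm wide, top 20 mm below yoke_bore, with a 14 mm eye. The tongue always fills the gap under the bore: a pin let go in the upper ear stands on it, and drops when the eye comes below; while the tongue still bears on it, it jams.
- red_pin_grip (a point): Centre of the pin's red round head, 22 mm wide, 28 mm tall, flat top 14 mm above this point. Below the head a steel collar, 26 mm wide, 4 mm thick, its underside 18 mm below this point; then the steel shaft, 12 mm thick, 50 mm long, with a 2 mm chamfer at the nose. It stands in a through bore of the pin block, collar on the block. About 70 g.
- red_pin_nose (a point): Lower end of the red pin's shaft, on its axis, 68 mm below red_pin_grip and 50 mm below the underside of the collar.
- red_pin: The red-headed pin; origin at its nose, z up along the pin.
- pin_block: Grey plastic block, 146 x 48 mm, 56 mm high, on a thin dark foot, fixed to the bench, with three 14 mm upright bores in a row along its x axis at -48, 0 and +48 mm. The red and the black pin stand in the outer two, either way round. Origin at the centre of its underside.
- black_pin: Pin of the same length with a black head of 18 mm and a thinner shaft of 10 mm, standing in the pin block; it stays there. Origin at its nose.
- multimeter: Hand multimeter in a yellow holster, 150 x 68 x 47 mm, lying on the bench; leave alone. Origin at the centre of its underside.
- capacitor: Blue capacitor sample, 35 mm in diameter, 58 mm tall, standing on the bench; leave alone. Origin at the centre of its underside.
- screwdriver: Screwdriver with an orange handle, 188 mm long, lying on the bench; leave alone. Origin at the centre of its underside.

How it is judged:
On the way, in this order (a step that is already met when the one before it is completed fails the run):
1. the red pin is lifted out of the pin block (height (world z) of red_pin_nose above 0.062 m), for 0.1 s.
2. the red pin stands through the upper ear with its nose in the eye of the tongue (z of red_pin_nose in the frame of yoke_bore below -0.025 m and horizontal distance between red_pin_nose and yoke_bore below 0.006 m), for 0.1 s.
At the end, for the whole second after the job is handed in: The red pin stands upright (within 0.1 rad) through upper ear, eye and lower ear, nose within 4 mm of the bore's axis, collar within 1.5 mm of the upper ear; the handle is 181 to 199 mm from the bore along the tester; the pin is at rest and let go (z of red_pin_nose in the frame of yoke_bore below -0.0485 m and horizontal distance between red_pin_nose and yoke_bore below 0.004 m and angle between the z axis of red_pin and the z axis of yoke, either way round below 0.1 rad and linear speed of red_pin below 0.02 m/s and contact force between red_pin and the fingers below 0.2 N and y of carriage_grip in the frame of yoke_bore between -0.199 and -0.181 m); the robot touches nothing.
It fails at once if the pin bears on the insulator's tongue, or elsewhere on the carriage, with more than 20 N (contact force between red_pin and carriage above 20 N).
It fails at once if the pin bears on the yoke with more than 30 N (contact force between red_pin and yoke above 30 N).
It fails at once if the red pin is dropped or tipped over (angle between red_pin's own z axis and vertical above 0.8 rad).
It fails at once if the black pin, the multimeter, the capacitor or the screwdriver is moved by more than 20 mm (distance of any of black_pin, multimeter, capacitor, screwdriver from where it was at the start of the episode above 0.02 m).
It also fails if it takes over 61 s, if anything falls off the work surface, if the arm or the gripper's body presses on something with over 40 N, if the wrist force passes 120 N, or if a joint passes its speed limit or range.

## Robot

A 7-joint arm with a two-finger parallel gripper is mounted at the origin on a cart in front of the work surface, level with it; the furniture and walls round the work are solid. World frame = base frame: x ahead of the robot, y to its left, z up, the work surface at z = 0. Lengths are in m, angles in rad, forces in N, time in s.
With the tool pointing down it reaches from about 0.35 to 0.9 m from the base axis. Payload 19.9 kg.
Tool frame: the origin (TCP) lies midway between the tips of the shut fingers; the grasp point (between the pads) lies 19 mm behind it (manip.grasp_offset is the distance from the TCP to the grasp point, in m); z points along the fingers, y is the line along which they close (so a half turn about z gives the same grasp; the last joint's range is limited). The gripper opens to 94 mm and grips with 3 to 60 N. Pads are 16 mm wide; open, the fingers measure 119 mm over their backs; the gripper's body (75 mm by 177 mm) begins 78 mm behind the grasp point.
Start: joints at [1.181, 0.417, -0.01, 1.614, 0.005, 1.111, -0.053], TCP at [0.214, -0.587, 0.205] pointing down, gripper open.
Joint ranges: [-2.81, 2.81], [-0.39, 2.02], [-1.27, 1.25], [0.06, 2.57], [-1.19, 4.33], [0.19, 2], [-2.82, 2.82]. Speed limits (rad/s): [1.89, 1.89, 2.39, 2.39, 3.01, 3.01, 3.01].

## Interface

Orientations are given as a unit quaternion [w, x, y, z].
In Python, from plant import manip gives the robot as it stands.
- The arm moves only by the shell command python3 -m inch 'ROWS'. ROWS is a JSON object of lists of equal length, an entry for each row: "travel": the shift along the tool's x, y, z in mm, a list of three; "rotation": the turn, a rotation vector about the tool's x, y, z in degrees, a list of three; "gripper": the opening, from 0 (shut) to 1 (fully open). In form: {"travel": [[dx, dy, dz], ...], "rotation": [[rx, ry, rz], ...], "gripper": [gripper, ...]}. A call has 1 to 10 rows; each row is the pose to reach, as a shift and turn from the pose commanded when the call began, along the tool's axes at that moment; what a row does not reach only later rows make up. A row lasts 1/8 s, in which the tool goes at most 62.5 mm and 10.7 degrees, less where a joint would pass 70% of its speed; a pose out of reach is approached as far as the arm can. A call with a gripper value outside its range is refused whole. The fingers move at their own pace and stop on an object; the grip force is fixed at half the most. Time passes only in rows, so rows that repeat a pose let the fingers close. It gives the time, the measured TCP pose, the force, the opening and the grip force at its end, in the units of the state.
- manip.observe(): the state, without advancing time (a new reading comes with each control period).
- manip.camera(name): name is "scene" or "top"; returns the picture (480x640x3 uint8, blue, green, red); there is no depth.
- manip.get_calibration(name): a dict with "fx", "fy", "cx", "cy" (pixels), "k1" (the pictures are not rectified: a ray, as slopes to the right and down, at radius r is drawn at 1 + k1 r^2 times it, then the intrinsics apply), "extrinsics" (4x4, takes a point from world to camera coordinates). Camera axes: x right, y down, z forward; pixel columns grow to the right and rows downward; lengths in m; the calibration is good to about 2 mm. A picture is of the moment at which its call begins. get_calibration takes no time and is no camera call.
- manip.job_done(): hands the job in; it is judged then, once.
Trained networks look in the newest picture that a camera, given by its name, has taken for a name from the list of things; names that differ only in an ending like _2 or _b are one class to them, and where a whole thing is asked for, a point or a joint stands for the part that bears it (a point fixed in the world has none). Each returns a list of dicts, best first, with "confidence" (0 to 1); they miss things now and then, are a little off and sometimes report something else, mostly with a low value. They report only what shows in the picture. A call takes as long as a camera call.
- manip.search_frame(camera, label): "at" ([x, y, z] in m, in the coordinates of the camera as it stood for that picture, good to about 4 mm: the middle of the surface that is visible of it).
- manip.silhouettes(camera, label): "pixels" (480x640 bool, what is visible of it).
- manip.place_of(camera, label): "at" ([x, y, z] in m, in the coordinates of the camera as it stood for that picture, good to about 4 mm: a listed point, or the origin of a listed thing).
The state is a dict: "time": time; "q": joint angles; "qvel": joint speeds; "effort": joint torques, N m; "tcp_pos": TCP position; "eef_rot": TCP orientation; "contact_force": force on the tool from outside, world axes, zero at the start; "ft_torque": the same for the moment, N m; "grip_width": opening from 0.0 (shut) to 1.0 (fully open); "finger_force": force on a finger pad.
Only numpy, scipy, OpenCV 4.12 (cv2) and the standard library are available. Lean on these libraries where they do the work, as an engineer would, in place of code of your own. Each camera call takes 0.05 s, during which the arm holds its last target. There are 200 camera calls.

## Working session

There is one attempt and no reset: what is moved stays moved. The work goes in short steps, Python scripts to look and compute and a shell command to move; the robot and the scene stay as the last step left them, time stands still between calls to the robot, and variables do not carry over. Pictures are saved under pics/ and viewed, at most 10 in all, crops included, and the job is handed in when it is done.

```bash
mkdir -p pics; ls; cat > h.py <<'E'
import numpy as np, cv2
from plant import manip
from scipy.spatial.transform import Rotation as R
def w(cam,p):
    T=np.array(manip.get_calibration(cam)["extrinsics"]); return (np.linalg.inv(T)@np.r_[p,1])[:3]
def ray(cam,u,v,z):
    c=manip.get_calibration(cam)
    K=np.array([[c["fx"],0,c["cx"]],[0,c["fy"],c["cy"]],[0,0,1.]])
    d=cv2.undistortPoints(np.array([[[u,v]]],float),K,np.array([c["k1"],0,0,0.]))[0,0]
    Ti=np.linalg.inv(np.array(c["extrinsics"])); o=Ti[:3,3]; r=Ti[:3,:3]@np.r_[d,1]
    return o+r*(z-o[2])/r[2]
def proj(cam,p):
    c=manip.get_calibration(cam); q=np.array(c["extrinsics"])@np.r_[p,1]; x,y=q[:2]/q[2]; s=1+c["k1"]*(x*x+y*y)
    return np.array([c["fx"]*x*s+c["cx"],c["fy"]*y*s+c["cy"]])
def tool(dw):  # world shift m -> tool mm
    s=manip.observe(); return R.from_quat(s["eef_rot"],scalar_first=True).inv().apply(dw)*1000
E
python3 - <<'E'
from h import *
np.set_printoptions(precision=4,suppress=True)
for c in("scene","top"):
    cv2.imwrite(f"pics/{c}0.png",manip.camera(c))
    for l in("yoke_bore","carriage_grip","red_pin_grip","pin_block","black_pin"):
        for d in manip.place_of(c,l)[:2]: print(c,l,w(c,d["at"]),round(d["confidence"],2))
s=manip.observe();print(s, manip.grasp_offset); print(R.from_quat(s["eef_rot"],scalar_first=True).as_matrix())
E
```

```text
pics
scene yoke_bore [0.5377 0.1516 0.0948] 0.98
scene yoke_bore [ 0.4204 -0.3418  0.0039] 0.16
scene carriage_grip [ 0.551  -0.0621  0.1191] 0.92
scene red_pin_grip [ 0.4619 -0.3305  0.0758] 0.7
scene pin_block [ 0.4182 -0.34    0.003 ] 0.81
scene black_pin [ 0.4649 -0.3329  0.0724] 0.6
top yoke_bore [0.5355 0.1465 0.0906] 0.82
top carriage_grip [ 0.5565 -0.0565  0.1237] 0.96
top red_pin_grip [ 0.4601 -0.3385  0.0707] 0.44
top pin_block [ 0.4629 -0.3416  0.0068] 0.22
top black_pin [ 0.37   -0.3414  0.0019] 0.55
{'time': 0.6, 'q': array([ 1.1805,  0.4174, -0.0103,  1.6136,  0.0047,  1.1107, -0.053 ]), 'qvel': array([ 0.0008,  0.0002,  0.    ,  0.    , -0.0009,  0.0001, -0.0011]), 'effort': array([  0.0013, -85.0702,   0.6386, -42.6165,  -0.0487,   0.0138,
         0.0001]), 'tcp_pos': array([ 0.2136, -0.5874,  0.2055]), 'eef_rot': array([-0.    ,  0.9848,  0.1735, -0.    ]), 'contact_force': array([-0.6163, -0.0398,  0.5463]), 'ft_torque': array([ 0.0285, -0.0035,  0.0364]), 'finger_force': 0.0, 'grip_width': 0.9996603622211996} 0.0188
[[ 0.9398  0.3418 -0.0001]
 [ 0.3418 -0.9398  0.    ]
 [-0.     -0.     -1.    ]]
```

View pics/scene0.png

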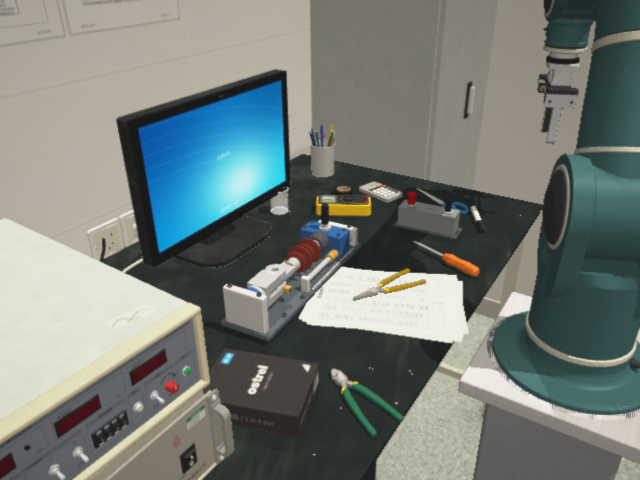

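View pics/top0.png

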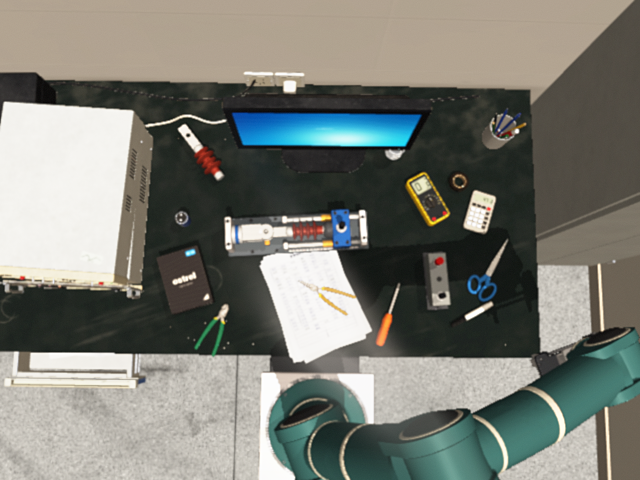

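The scene view shows the red pin at (411,198), black pin at (448,208) and handle at (324,212). In the top view the handle is at (341,226), the yoke at about (255,232) and the red pin at (439,261). I'll zoom in for pixel-level positions.

```bash
python3 - <<'E'
from h import *
np.set_printoptions(precision=4,suppress=True)
im=cv2.imread("pics/top0.png")
a=cv2.resize(im[195:265,215:375],None,fx=5,fy=5,interpolation=cv2.INTER_CUBIC)
b=cv2.resize(im[245:315,415:465],None,fx=3.5,fy=3.5,interpolation=cv2.INTER_CUBIC)
b=cv2.copyMakeBorder(b,0,5,0,800-b.shape[1],cv2.BORDER_CONSTANT)
cv2.imwrite("pics/z.png",np.vstack([a,b[:248]]))
hsv=cv2.cvtColor(im,cv2.COLOR_BGR2HSV)
m=((hsv[...,0]<8)|(hsv[...,0]>172))&(hsv[...,1]>150)&(hsv[...,2]>80)
m[:, :425]=0;m[:,455:]=0;m[:245]=0;m[:280];m[275:]=0
v,u=np.nonzero(m);print(u.mean(),v.mean(),len(u),u.min(),u.max(),v.min(),v.max(),ray("top",u.mean(),v.mean(),.084))
for l in("red_pin_grip","carriage_grip"):
  for c in("scene","top"):
    for d in manip.silhouettes(c,l)[:1]:
        v,u=np.nonzero(d["pixels"]);print(l,c,d["confidence"],u.mean(),v.mean(),len(u))
print("base cam",np.linalg.inv(np.array(manip.get_calibration("top")["extrinsics"]))[:3,3])
for n,p in dict(bore=(.5366,.149,.09),hand=(.554,-.059,.142),red=(.461,-.335,.088)).items(): print(n,proj("top",p),proj("scene",p))
E
```

```text
438.79245283018867 260.64150943396226 53 435 443 257 264 [ 0.4637 -0.3335  0.084 ]
red_pin_grip scene 0.52 410.7687074829932 199.40136054421768 147
red_pin_grip top 0.52 437.6 261.8285714285714 70
carriage_grip scene 0.76 317.0138588133391 243.30229536595928 2309
carriage_grip top 0.79 322.6587997302765 229.87997302764666 1483
base cam [0.2707 0.0294 1.7337]
bore [265.1451 231.5813] [276.0819 269.4414]
hand [341.4456 223.3183] [324.5475 205.4148]
red [439.6684 261.4534] [413.2216 193.715 ]
```

View pics/z.png

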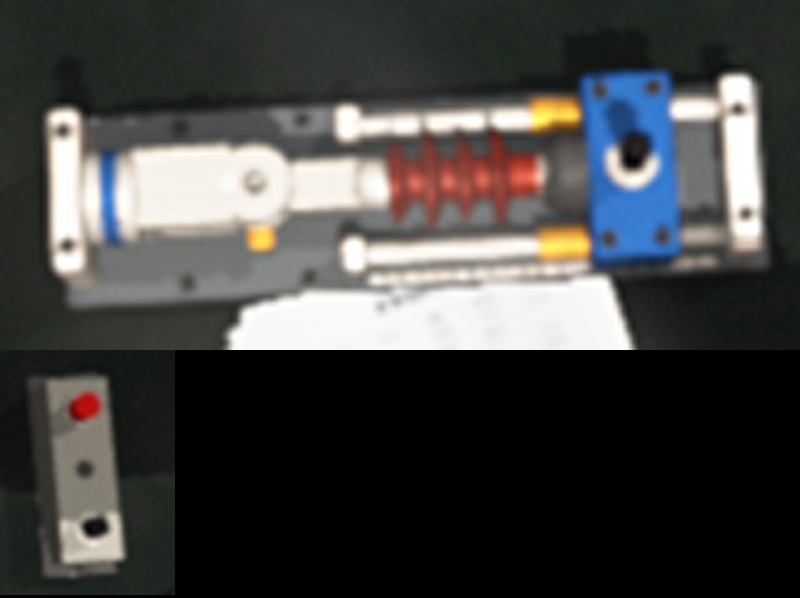

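The zoom shows the bore mouth at about (265.8,230.8), the handle top at (341.6,224.0) and the red head top at (439.5,260.2). The black pin is at the block's other end.

```bash
python3 - <<'E'
from h import *
np.set_printoptions(precision=4,suppress=True)
im=cv2.imread("pics/top0.png");g=cv2.cvtColor(im,cv2.COLOR_BGR2GRAY)
print(g[227:235,261:271])
p=g[227:235,262:270].astype(float);wt=np.clip(190-p,0,None);vv,uu=np.mgrid[227:235,262:270]
bu,bv=265.8,230.8
B=ray("top",bu,bv,.09);H=ray("top",341.6,224.0,.142);P=ray("top",439.5,260.2,.088)
print("B",B,"H",H,"P",P)
d=B-H;print(np.hypot(*d[:2]),np.degrees(np.arctan2(d[1],d[0])))
L=ray("top",215+65/5-.4,195+190/5-.4,.09);Rr=ray("top",215+740/5-.4,195+160/5-.4,.09);d=L-Rr;print("posts",L,Rr,np.degrees(np.arctan2(d[1],d[0])))
m=ray("top",415+84/3.5,245+(469-350)/3.5,.056);print("midbore",m)
for n,q in dict(B=B,H=H,P=P).items(): print(n,proj("scene",q))
sc=cv2.imread("pics/scene0.png")
a=cv2.resize(sc[185:285,250:350],None,fx=5,fy=5,interpolation=cv2.INTER_CUBIC)
b=cv2.resize(sc[180:240,395:455],None,fx=5,fy=5,interpolation=cv2.INTER_CUBIC)
b=cv2.copyMakeBorder(b,0,200,0,0,cv2.BORDER_CONSTANT)
cv2.imwrite("pics/z2.png",np.hstack([a,b]))
E
```

```text
[[244 244 243 243 243 243 244 244 245 246]
 [243 243 241 237 231 233 238 243 244 244]
 [245 243 235 213 196 207 227 240 244 245]
 [249 243 223 186 199 211 212 231 243 245]
 [250 242 214 184 199 204 192 217 242 246]
 [249 243 222 176 156 158 178 222 243 245]
 [245 243 236 210 176 180 213 237 244 245]
 [242 243 243 238 229 231 242 244 245 246]]
B [0.5388 0.1472 0.09  ] H [ 0.5521 -0.0594  0.142 ] P [ 0.4645 -0.3346  0.088 ]
0.20710823759512084 93.69019998283153
posts [0.5321 0.2524 0.09  ] [ 0.555  -0.1208  0.09  ] 93.51016501803615
midbore [ 0.4151 -0.3394  0.056 ]
B [275.7009 268.7397]
H [325.3617 205.5293]
P [411.8903 193.4843]
```

View pics/z2.png

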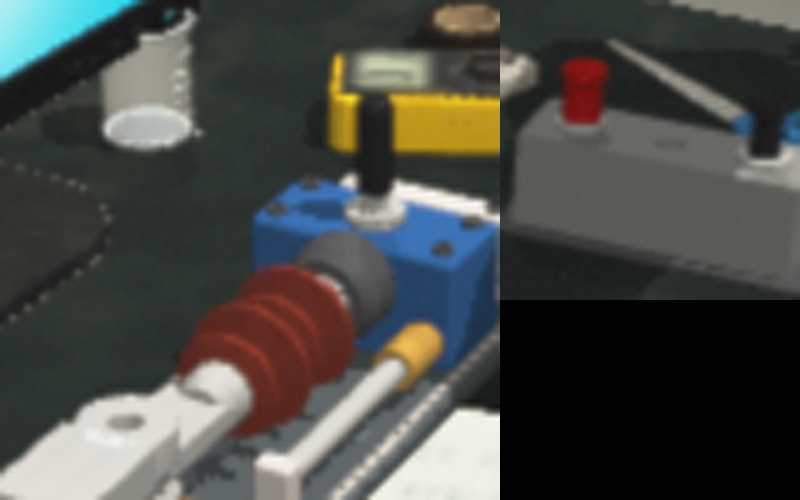

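```bash
python3 -m inch '{"travel":[[60,-28,14],[120,-56,28],[180,-85,42],[240,-113,56],[300,-141,70],[322,-152,75],[322,-152,75],[322,-152,75],[322,-152,75]],"rotation":[[0,0,3],[0,0,6],[0,0,9],[0,0,12],[0,0,15],[0,0,16.4],[0,0,16.4],[0,0,16.4],[0,0,16.4]],"gripper":[0.6,0.6,0.6,0.6,0.6,0.6,0.6,0.6,0.6]}'
python3 - <<'E'
from h import *
np.set_printoptions(precision=4,suppress=True)
s=manip.observe();print(R.from_quat(s["eef_rot"],scalar_first=True).as_matrix(),s["tcp_pos"],tool(np.array([.4645,-.3346,.062])-s["tcp_pos"]))
for c in("top","scene"):cv2.imwrite(f"pics/{c}1.png",manip.camera(c))
a=cv2.imread("pics/top1.png")[225:315,395:485];b=cv2.imread("pics/scene1.png")[150:240,370:460]
cv2.imwrite("pics/z3.png",cv2.resize(np.hstack([a,b]),None,fx=4.4,fy=4.4,interpolation=cv2.INTER_CUBIC))
E
```

```text
time: 1.92
tcp_pos: [0.4635, -0.3357, 0.1307]
eef_rot: [0.0, 1.0, 0.03, 0.0]
contact_force: [0.6, 0.3, -0.3]
grip_width: 0.6
finger_force: 0.0
[[ 0.9982  0.0607  0.    ]
 [ 0.0607 -0.9982 -0.0006]
 [-0.      0.0006 -1.    ]] [ 0.4635 -0.3357  0.1307] [ 1.0954 -1.0848 68.7014]
```

View pics/z3.png

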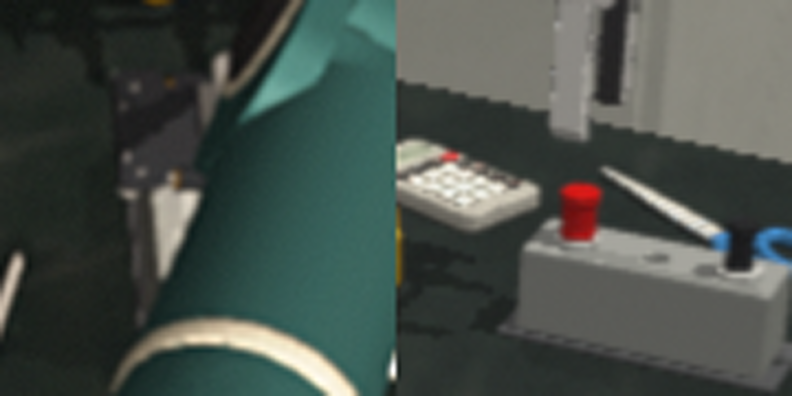

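The fingers are above the red pin, one on each side of it in the scene view (head at about (411,197)). I'll descend, grip and lift slightly.

```bash
python3 -m inch '{"travel":[[1,-1,25],[1,-1,50],[1,-1,67.5],[1,-1,67.5],[1,-1,67.5],[1,-1,67.5],[1,-1,67.5],[1,-1,67.5]],"rotation":[[0,0,0],[0,0,0],[0,0,0],[0,0,0],[0,0,0],[0,0,0],[0,0,0],[0,0,0]],"gripper":[0.6,0.6,0.6,0.6,0,0,0,0]}'
```

```text
time: 3.02
tcp_pos: [0.4653, -0.3335, 0.0632]
eef_rot: [0.0, 1.0, 0.031, 0.0]
contact_force: [0.0, 1.0, 2.4]
grip_width: 0.228
finger_force: 30.0
```

```bash
python3 -m inch '{"travel":[[0,0,-30],[0,0,-75],[0,0,-120],[0,0,-155],[11,-53,-155],[23,-106,-155],[34,-158,-155],[46,-211,-155],[57,-264,-155],[69,-317,-155]],"rotation":[[0,0,0],[0,0,0],[0,0,0],[0,0,0],[0,0,0],[0,0,0],[0,0,0],[0,0,0],[0,0,0],[0,0,0]],"gripper":[0,0,0,0,0,0,0,0,0,0]}'
python3 -m inch '{"travel":[[11,-53,0],[23,-106,0],[34,-158,0],[34,-158,25],[34,-158,50],[34,-158,50],[34,-158,50]],"rotation":[[0,0,0],[0,0,0],[0,0,0],[0,0,0],[0,0,0],[0,0,0],[0,0,0]],"gripper":[0,0,0,0,0,0,0]}'
python3 - <<'E'
from h import *
np.set_printoptions(precision=4,suppress=True)
s=manip.observe();print(R.from_quat(s["eef_rot"],scalar_first=True).as_matrix(),s["tcp_pos"])
for c in("top","scene"):
    im=manip.camera(c);cv2.imwrite(f"pics/{c}2.png",im)
    for l in("red_pin_grip","red_pin_nose","yoke_bore"):
        for d in manip.place_of(c,l)[:1]: print(c,l,w(c,d["at"]),d["confidence"])
t=s["tcp_pos"]
for z in(.012,-.0572):print(proj("top",t+[0,0,z]),proj("scene",t+[0,0,z]))
a=cv2.imread("pics/top2.png")[190:270,220:320];b=cv2.imread("pics/scene2.png")[200:280,230:330]
cv2.imwrite("pics/z4.png",cv2.resize(np.hstack([a,b]),None,fx=4,fy=4,interpolation=cv2.INTER_CUBIC))
E
```

```text
time: 4.28
tcp_pos: [0.5142, -0.011, 0.2182]
eef_rot: [0.0, 1.0, 0.031, 0.0]
contact_force: [1.7, 0.0, -0.9]
grip_width: 0.227
finger_force: 30.0
time: 5.15
tcp_pos: [0.5387, 0.1472, 0.1689]
eef_rot: [-0.0, 1.0, 0.031, 0.0]
contact_force: [-0.4, 0.0, -0.8]
grip_width: 0.224
finger_force: 30.0
[[ 0.9981  0.0624  0.0008]
 [ 0.0624 -0.9981  0.0003]
 [ 0.0008 -0.0003 -1.    ]] [0.5387 0.1472 0.1689]
scene red_pin_grip [0.5358 0.1489 0.1817] 0.61
scene red_pin_nose [0.5368 0.1465 0.1138] 0.51
scene yoke_bore [ 0.5525 -0.0607  0.1195] 0.19
[263.4649 225.2157] [273.5647 227.6381]
[265.2764 229.5605] [275.2627 259.2175]
```

View pics/z4.png

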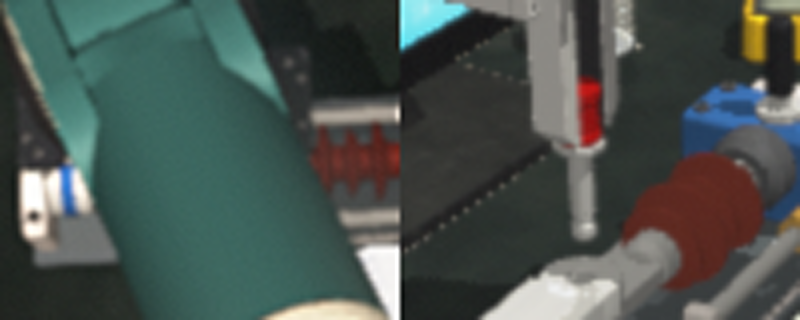

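The nose is at scene px (275.8,259.2), as predicted for a pin held straight above the bore. Going down gently.

```bash
python3 -m inch '{"travel":[[0,0,10],[0,0,19],[0,0,19]],"rotation":[[0,0,0],[0,0,0],[0,0,0]],"gripper":[0,0,0]}' | egrep 'tcp|contact'
python3 -m inch '{"travel":[[0,0,1.5],[0,0,3],[0,0,3]],"rotation":[[0,0,0],[0,0,0],[0,0,0]],"gripper":[0,0,0]}'| egrep 'tcp|contact'
```

```text
tcp_pos: [0.5378, 0.147, 0.1479]
contact_force: [0.3, 0.2, -0.9]
tcp_pos: [0.5385, 0.1475, 0.1461]
contact_force: [0.8, 1.8, -0.6]
```

```bash
python3 -m inch '{"travel":[[0,0,1],[0,0,2],[0,0,2]],"rotation":[[0,0,0],[0,0,0],[0,0,0]],"gripper":[0,0,0]}' | egrep 'tcp|contact'
python3 -m inch '{"travel":[[0,0,1],[0,0,1]],"rotation":[[0,0,0],[0,0,0]],"gripper":[0,0]}'| egrep 'tcp|contact'
```

```text
tcp_pos: [0.5391, 0.1479, 0.1451]
contact_force: [-0.8, 2.2, 12.1]
tcp_pos: [0.5393, 0.148, 0.1444]
contact_force: [-1.3, 2.5, 16.0]
```

```bash
python3 -m inch '{"travel":[[0,0,-1],[0.5,-1.2,-1],[0.5,-1.2,-1]],"rotation":[[0,0,0],[0,0,0],[0,0,0]],"gripper":[0,0,0]}' | egrep 'tcp|contact'
python3 -m inch '{"travel":[[0,0,1],[0,0,1]],"rotation":[[0,0,0],[0,0,0]],"gripper":[0,0]}'| egrep 'tcp|contact'
```

```text
tcp_pos: [0.5391, 0.1486, 0.1445]
contact_force: [-0.9, 1.9, 5.2]
tcp_pos: [0.5388, 0.1488, 0.1429]
contact_force: [1.1, 4.7, 0.2]
```

```bash
python3 -m inch '{"travel":[[0,-0.8,1],[0,-0.8,3],[0,-0.8,3]],"rotation":[[0,0,0],[0,0,0],[0,0,0]],"gripper":[0,0,0]}' | egrep 'tcp|contact'
python3 -m inch '{"travel":[[0,0,1.5],[0,0,3],[0,0,3]],"rotation":[[0,0,0],[0,0,0],[0,0,0]],"gripper":[0,0,0]}'| egrep 'tcp|contact'
```

```text
tcp_pos: [0.5385, 0.1491, 0.1396]
contact_force: [1.5, 2.5, -2.0]
tcp_pos: [0.5386, 0.1492, 0.1368]
contact_force: [0.8, 3.3, -1.7]
```

```bash
python3 -m inch '{"travel":[[0,-0.5,2],[0,-0.5,4],[0,-0.5,6],[0,-0.5,6]],"rotation":[[0,0,0],[0,0,0],[0,0,0],[0,0,0]],"gripper":[0,0,0,0]}' | egrep 'tcp|contact'
python3 -m inch '{"travel":[[0,0,1],[0,0,2],[0,0,2]],"rotation":[[0,0,0],[0,0,0],[0,0,0]],"gripper":[0,0,0]}'| egrep 'tcp|contact'
```

```text
tcp_pos: [0.5385, 0.1495, 0.1307]
contact_force: [1.0, 1.0, -1.4]
tcp_pos: [0.5386, 0.1496, 0.1289]
contact_force: [1.6, 0.7, -1.8]
```

```bash
python3 -m inch '{"travel":[[0,0,0],[0,0,0],[0,0,0],[0,0,-20],[0,0,-60],[0,0,-60]],"rotation":[[0,0,0],[0,0,0],[0,0,0],[0,0,0],[0,0,0],[0,0,0]],"gripper":[0.5,0.5,0.5,0.5,0.5,0.5]}' 
python3 - <<'E'
from h import *
np.set_printoptions(precision=4,suppress=True)
s=manip.observe();print(tool(np.array([.5386,.1496,.1]) -.209*np.array([-.0625,.998,0])-s["tcp_pos"]))
im=manip.camera("scene");cv2.imwrite("pics/scene3.png",im)
cv2.imwrite("pics/z5.png",cv2.resize(im[190:290,230:340],None,fx=4,fy=4,interpolation=cv2.INTER_CUBIC))
E
```

```text
time: 9.93
tcp_pos: [0.5399, 0.1501, 0.1915]
eef_rot: [-0.0, 1.0, 0.031, 0.002]
contact_force: [0.0, -0.2, 0.3]
grip_width: 0.501
finger_force: 0.0
[ -1.7111 209.4768  91.391 ]
```

View pics/z5.png

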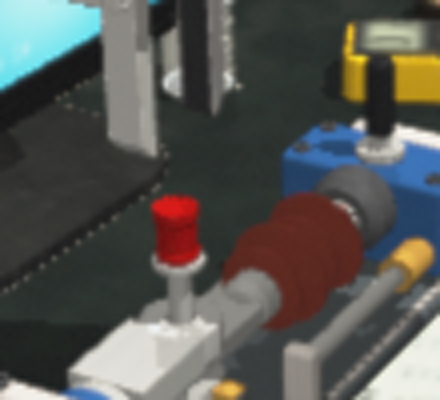

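The pin stands upright in the upper ear (head at about scene px (274,246)). On to the handle.

```bash
python3 -m inch '{"travel":[[0,50,0],[-1,105,0],[-1,160,0],[-1.5,209.5,0],[-1.5,209.5,0],[-1.5,209.5,40],[-1.5,209.5,83],[-1.5,209.5,83],[-1.5,209.5,83]],"rotation":[[0,0,0],[0,0,0],[0,0,0],[0,0,0],[0,0,0],[0,0,0],[0,0,0],[0,0,0],[0,0,0]],"gripper":[0.5,0.5,0.5,0.5,0.5,0.5,0.5,0.5,0.5]}' 
python3 -m inch '{"travel":[[0,0,0],[0,0,0],[0,0,0]],"rotation":[[0,0,0],[0,0,0],[0,0,0]],"gripper":[0,0,0]}'
```

```text
time: 11.1
tcp_pos: [0.5507, -0.059, 0.107]
eef_rot: [-0.0, 1.0, 0.032, 0.0]
contact_force: [-1.3, -0.6, 0.1]
grip_width: 0.504
finger_force: 0.0
time: 11.48
tcp_pos: [0.5505, -0.0596, 0.1065]
eef_rot: [0.0, 1.0, 0.031, 0.0]
contact_force: [-0.3, 0.4, 0.1]
grip_width: 0.217
finger_force: 0.0
```

```bash
python3 -m inch '{"travel":[[0,0,0],[0,0,0],[0,-1,0],[0,-3,0],[0,-5,0],[0,-7,0],[0,-9,0],[0,-9,0]],"rotation":[[0,0,0],[0,0,0],[0,0,0],[0,0,0],[0,0,0],[0,0,0],[0,0,0],[0,0,0]],"gripper":[0,0,0,0,0,0,0,0]}' 
cat > st.py <<'E'
from h import *
s=manip.observe();t=s["tcp_pos"]-[.5386,.1496,0];print("dist mm",round(-1000*t[:2]@[-.0625,.998],2),"F along",round(s["contact_force"][:2]@[-.0625,.998],1),"t",s["time"])
im=manip.camera("scene");hsv=cv2.cvtColor(im,cv2.COLOR_BGR2HSV)[230:275,262:288].astype(int)
m=((hsv[...,0]<6)|(hsv[...,0]>174))&(hsv[...,1]>190)&(hsv[...,2]>90)
v,u=np.nonzero(m);print("red head px",len(u),u.mean()+262,v.mean()+230,"F",s["contact_force"])
E
python3 st.py
```

```text
time: 12.48
tcp_pos: [0.5499, -0.0522, 0.1064]
eef_rot: [0.001, 1.0, 0.031, 0.0]
contact_force: [-0.8, -7.5, 5.7]
grip_width: 0.188
finger_force: 30.0
dist mm 202.06 F along -7.4 t 12.475
red head px 162 274.6666666666667 245.80246913580248 F [-0.806952   -7.4853054   5.73633863]
```

```bash
python3 -m inch '{"travel":[[0,-1,0],[0,-2,0],[0,-3,0],[0,-3,0]],"rotation":[[0,0,0],[0,0,0],[0,0,0],[0,0,0]],"gripper":[0,0,0,0]}' | grep cont; python3 st.py
python3 -m inch '{"travel":[[0,-1,0],[0,-1,0]],"rotation":[[0,0,0],[0,0,0]],"gripper":[0,0]}' | grep cont; python3 st.py
```

```text
contact_force: [-0.2, -9.6, 4.8]
dist mm 199.2 F along -9.5 t 13.025
red head px 158 275.6835443037975 245.373417721519 F [-0.22566107 -9.56341214  4.82595838]
contact_force: [-0.8, -8.2, 5.3]
dist mm 198.2 F along -8.2 t 13.325
red head px 159 275.66037735849056 245.42138364779873 F [-0.80736945 -8.22834029  5.31152827]
```

```bash
python3 -m inch '{"travel":[[0,-1,0],[0,-1,0]],"rotation":[[0,0,0],[0,0,0]],"gripper":[0,0]}' | grep cont; python3 st.py
python3 -m inch '{"travel":[[0,-1,0],[0,-1,0]],"rotation":[[0,0,0],[0,0,0]],"gripper":[0,0]}' | grep cont; python3 st.py
```

```text
contact_force: [-1.5, -8.7, 6.5]
dist mm 197.17 F along -8.6 t 13.625
red head px 153 275.4117647058824 246.2875816993464 F [-1.52716926 -8.69830576  6.48172251]
contact_force: [-1.8, -8.1, 6.8]
dist mm 196.14 F along -8.0 t 13.925
red head px 157 275.5987261146497 246.40127388535032 F [-1.78987752 -8.13254164  6.82838337]
```

```bash
python3 -m inch '{"travel":[[0,-0.8,0],[0,-0.8,0]],"rotation":[[0,0,0],[0,0,0]],"gripper":[0,0]}' | grep cont; python3 st.py
```

```text
contact_force: [-1.8, -8.9, 6.5]
dist mm 195.37 F along -8.8 t 14.225
red head px 159 274.34591194968556 254.67295597484278 F [-1.79047854 -8.94099661  6.46435332]
```

The pin dropped by 8.3 px, about 18 mm, so the nose now rests on the ball. I'll nudge the carriage a little more to centre the eye, watching the force, then release it.

```bash
python3 -m inch '{"travel":[[0,-0.7,0],[0,-0.7,0]],"rotation":[[0,0,0],[0,0,0]],"gripper":[0,0]}' | grep cont; python3 st.py
```

```text
contact_force: [-2.1, -8.9, 6.0]
dist mm 194.74 F along -8.7 t 14.525
red head px 161 275.48447204968943 255.46583850931677 F [-2.10294205 -8.88277855  6.03791584]
```

```bash
python3 -m inch '{"travel":[[0,0,0],[0,0,0],[0,0,0],[0,0,-40],[0,0,-80],[0,0,-80]],"rotation":[[0,0,0],[0,0,0],[0,0,0],[0,0,0],[0,0,0],[0,0,0]],"gripper":[0.5,0.5,0.5,0.5,0.5,0.5]}' 
python3 - <<'E'
from h import *
s=manip.observe();print(tool(np.array([.5386,.1496,.14])-s["tcp_pos"]), s["eef_rot"])
im=manip.camera("scene");cv2.imwrite("pics/scene4.png",im)
cv2.imwrite("pics/z6.png",cv2.resize(im[190:290,230:340],None,fx=4,fy=4,interpolation=cv2.INTER_CUBIC))
E
```

```text
time: 15.32
tcp_pos: [0.5506, -0.043, 0.1886]
eef_rot: [0.0, 1.0, 0.031, 0.002]
contact_force: [-0.0, 0.8, -0.1]
grip_width: 0.502
finger_force: 0.0
[-1.65214670e-01 -1.92967983e+02  4.84946004e+01] [2.51505665e-04 9.99506312e-01 3.13383543e-02 2.23067199e-03]
```

View pics/z6.png

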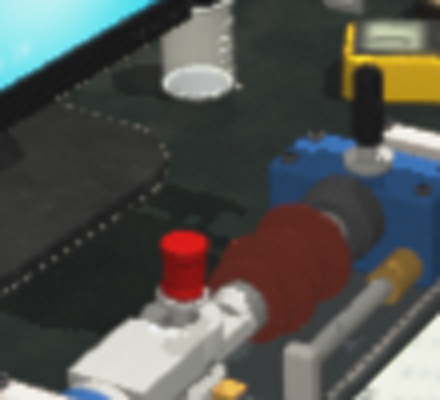

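The pin is in the yoke with about 12 mm left to go (head at about px (276,256)). I'll push it down with shut fingers.

```bash
python3 -m inch '{"travel":[[0,-48,0],[0,-96,0],[0,-145,0],[0,-193,0],[0,-193,25],[0,-193,48],[0,-193,48],[0,-193,48]],"rotation":[[0,0,0],[0,0,0],[0,0,0],[0,0,0],[0,0,0],[0,0,0],[0,0,0],[0,0,0]],"gripper":[0,0,0,0,0,0,0,0]}' |egrep 'tcp|cont'
python3 -m inch '{"travel":[[0,0,1.5],[0,0,3],[0,0,4.5],[0,0,4.5]],"rotation":[[0,0,0],[0,0,0],[0,0,0],[0,0,0]],"gripper":[0,0,0,0]}' |egrep 'tcp|cont'
python3 -m inch '{"travel":[[0,0,1],[0,0,2],[0,0,2]],"rotation":[[0,0,0],[0,0,0],[0,0,0]],"gripper":[0,0,0]}' |egrep 'tcp|cont'
```

```text
tcp_pos: [0.5372, 0.1496, 0.1382]
contact_force: [0.5, -0.2, -0.0]
tcp_pos: [0.5371, 0.1495, 0.1334]
contact_force: [0.1, 0.3, -0.5]
tcp_pos: [0.5372, 0.1496, 0.1314]
contact_force: [-0.5, 1.0, 1.1]
```

```bash
python3 -m inch '{"travel":[[0,0,1],[0,0,1]],"rotation":[[0,0,0],[0,0,0]],"gripper":[0,0]}' |egrep 'tcp|cont'
python3 -m inch '{"travel":[[0,0,0.7],[0,0,0.7]],"rotation":[[0,0,0],[0,0,0]],"gripper":[0,0]}' |egrep 'tcp|cont'
```

```text
tcp_pos: [0.5372, 0.1496, 0.1304]
contact_force: [-0.8, 0.9, 1.6]
tcp_pos: [0.5372, 0.1496, 0.1298]
contact_force: [0.6, 0.7, 3.7]
```

```bash
python3 -m inch '{"travel":[[0,0,1],[0,0,1]],"rotation":[[0,0,0],[0,0,0]],"gripper":[0,0]}' |egrep 'tcp|cont'
python3 -m inch '{"travel":[[0,0,0.7],[0,0,0.7]],"rotation":[[0,0,0],[0,0,0]],"gripper":[0,0]}' |egrep 'tcp|cont'
```

```text
tcp_pos: [0.5372, 0.1496, 0.1287]
contact_force: [1.6, 0.9, 2.7]
tcp_pos: [0.5372, 0.1496, 0.128]
contact_force: [1.4, 0.8, 2.7]
```

```bash
python3 -m inch '{"travel":[[0,0,1],[0,0,2],[0,0,2]],"rotation":[[0,0,0],[0,0,0],[0,0,0]],"gripper":[0,0,0]}' |egrep 'tcp|cont'
python3 -m inch '{"travel":[[0,0,1],[0,0,2],[0,0,2]],"rotation":[[0,0,0],[0,0,0],[0,0,0]],"gripper":[0,0,0]}' |egrep 'tcp|cont'
```

```text
tcp_pos: [0.5372, 0.1496, 0.126]
contact_force: [1.7, 1.3, 3.7]
tcp_pos: [0.5366, 0.1493, 0.1236]
contact_force: [-0.7, -0.3, -0.2]
```

```bash
python3 -m inch '{"travel":[[0,0,1],[0,0,1]],"rotation":[[0,0,0],[0,0,0]],"gripper":[0,0]}' |egrep 'tcp|cont'
python3 -m inch '{"travel":[[0,0,0.8],[0,0,0.8]],"rotation":[[0,0,0],[0,0,0]],"gripper":[0,0]}' |egrep 'tcp|cont'
```

```text
tcp_pos: [0.5371, 0.1495, 0.123]
contact_force: [0.1, 0.5, 0.5]
tcp_pos: [0.5374, 0.1497, 0.1226]
contact_force: [0.7, 0.1, 4.9]
```

```bash
python3 -m inch '{"travel":[[0,0,0.5],[0,0,0.5]],"rotation":[[0,0,0],[0,0,0]],"gripper":[0,0]}' |egrep 'tcp|cont'
python3 -m inch '{"travel":[[0,0,0.4],[0,0,0.4]],"rotation":[[0,0,0],[0,0,0]],"gripper":[0,0]}' |egrep 'tcp|cont'
```

```text
tcp_pos: [0.5377, 0.1497, 0.1224]
contact_force: [0.7, -0.3, 8.7]
tcp_pos: [0.5379, 0.1498, 0.1223]
contact_force: [-0.5, -2.3, 13.2]
```

A firm stop at z = 0.122 m, exactly the head-top height with the collar home. Backing off and checking.

```bash
python3 -m inch '{"travel":[[0,0,-10],[0,0,-50],[0,0,-100],[0,0,-100],[0,0,-100]],"rotation":[[0,0,0],[0,0,0],[0,0,0],[0,0,0],[0,0,0]],"gripper":[0,0,0,0,0]}'
python3 - <<'E'
from h import *
im=manip.camera("scene");cv2.imwrite("pics/scene5.png",im)
print(proj("scene",[.5386,.1496,.122]),proj("scene",[.5386,.1496,.094]))
for l in("red_pin_grip","carriage_grip"):
    for d in manip.place_of("scene",l)[:1]: print(l,w("scene",d["at"]),d["confidence"])
cv2.imwrite("pics/z7.png",cv2.resize(im[190:290,230:340],None,fx=5,fy=5,interpolation=cv2.INTER_CUBIC))
E
```

```text
time: 20.62
tcp_pos: [0.5369, 0.1494, 0.2212]
eef_rot: [0.0, 1.0, 0.031, -0.0]
contact_force: [-0.1, 0.2, -0.1]
grip_width: 0.006
finger_force: 0.0
[274.31256659 255.18836501] [274.98403024 267.55691253]
red_pin_grip [0.53705686 0.1503964  0.11008724] 0.7
carriage_grip [ 0.55189484 -0.04556848  0.12226464] 0.91
```

View pics/z7.png

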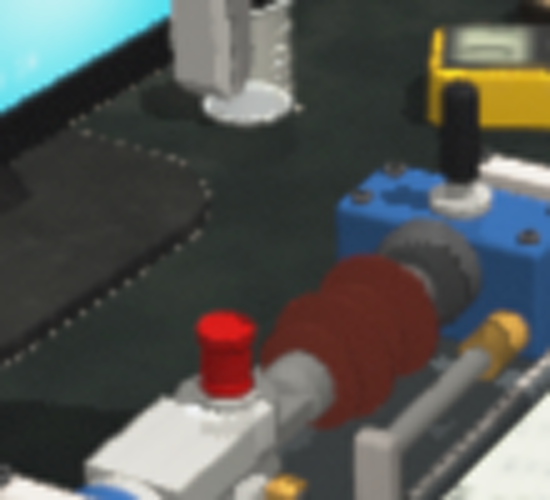

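The collar sits on the upper ear (head top at px (275,255), matching the predicted 274.3,255.2). The robot is clear of everything, so I'm handing in.

```bash
python3 -c "
from plant import manip
print(manip.job_done())"
```

```text
the job is handed in; nothing more can be done
None
```

The red pin is down through both ears and the eye, with its collar home on the upper ear and the carriage handle about 195 mm from the bore; the job is handed in, and no verdict was returned.

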